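# Zero the tablet mill and set it three clicks open

### The job

Set the burrs of the sick-bay tablet mill: turn its red-winged adjusting ring clockwise (seen from above) until you feel the burrs touch and press firmly, without forcing them, then back the ring off counter-clockwise by three clicks and let go. Leave everything else on the table as it stands.

Things in the scene. Friction and masses are not known exactly. Their poses are not given: they have to be found in the camera images.
- mill: tablet mill, bolted to the table: dark base plate 130 x 130 x 12 mm, white housing 84 mm across, 125 mm high; spout on its -x side, crank on its +y side (reaches 108 mm from the axis, below 75 mm height), funnel on its +x side (reaches 95 mm, up to 125 mm high). Origin under its centre, z up: the ring's axis.
- ring: adjusting ring on the mill: knurled brass disc 77 mm across, flat top 155 mm above the table, with a red grip bar (wing) 64 mm long, 14 mm thick, 34 mm high (155 to 189 mm above the table) across its centre. Origin on the mill's axis, 125 mm above the table; x along the bar, z up. It turns about z without visibly rising: clockwise from above (negative) closes the burrs. Starts 4 to 9 clicks open.
- ring_grip (a point): the point to grip: centre of the red bar on the axis, 178 mm above the table (23 mm above the disc, 11 mm below the bar's top); axes as ring. A spring detent holds the ring every 20 degrees (one click, 18 a turn); going on to the next click takes about 0.12 N m plus 0.02 N m friction; let go near a click, it settles into it.
- burr_upper (a point): upper burr's face, hidden in the mill on its axis; turns with the ring and sinks 0.1 mm per click clockwise, too little to set by this reading. The burrs touch at a ring angle that differs every time and cannot be seen; the ring then sits on a click (click zero), and turning on clockwise meets a stiff spring of 4.7 N m per rad on top of up to 0.12 N m of detent.
- burr_lower (a point): lower burr's face, hidden, fixed, on the mill's axis 90 mm above the table. Gap = height of burr_upper above it: 0 at click zero, 0.1 mm per click open. The touch counts once pressed with 0.3 N m (2 degrees past click zero) for a moment; beyond about 0.95 N m (11 degrees past) the burrs are forced and damaged. The three clicks (60 degrees) count from click zero.
- catch_cup: small open steel cup, 52 mm across, 42 mm high, standing in front of the mill's spout; origin under its centre. Leave alone.
- tablet_jar: amber jar with white cap, 56 mm across, 95 mm high, standing beside the mill; origin under its centre. Leave alone.
- mortar: white ceramic bowl, 100 mm across, 60 mm high; origin under its centre. Leave alone.
- reflex_hammer: reflex hammer lying on the table, 215 mm long, red rubber head 22 mm high at its +x end; origin at the underside, near mid-length. Leave alone.
- forceps: steel forceps lying along their x, 150 mm long, 8 mm high; origin under the middle. Leave alone.
- pill_bottle: white bottle with blue cap, 48 mm across, 85 mm high; origin under its centre. Leave alone.
- dressing_tin: green tin 120 x 85 x 45 mm; origin under its centre. Leave alone.
Not all that is in view belongs to the job. What is shaped like the mill but brown, orange or purple is not meant.

How it is judged:
By the outcome, as a careful person would: the job done as asked, in the order asked, and still so for the second after the job is handed in, with the robot touching nothing.
It also fails if it takes over 69 s, if anything falls off the work surface, if the arm or the gripper's body presses on something with over 40 N, if the wrist force passes 120 N, or if a joint passes its speed limit or range.

### The arm

A 6-joint arm with a two-finger parallel gripper is mounted at the origin on the work surface. World frame = base frame: x ahead of the robot, y to its left, z up, the work surface at z = 0. Lengths are in mm, angles in rad, forces in N, time in s.
With the tool pointing down it reaches from about 350 to 975 mm from the base axis. Payload 7.1 kg.
Tool frame: the origin (TCP) lies midway between the tips of the shut fingers; the grasp point (between the pads) lies ctrl.grip_point_offset behind it (ctrl.grip_point_offset is the distance from the TCP to the grasp point, in mm); z points along the fingers, y is the line along which they close (so a half turn about z gives the same grasp; the last joint's range is limited). The gripper opens to 88 mm and grips with 3 to 60 N. Pads are 20 mm wide; open, the fingers measure 115 mm over their backs; the gripper's body (75 mm by 178 mm) begins 61 mm behind the grasp point.
Start: joints at [1.243, 0.423, 1.63, -0, 1.089, -0.019], TCP at [189.915, 595.43, 201.375] pointing down, gripper open.
Joint ranges: [-3, 3], [-0.9, 2.11], [0.09, 2.58], [-1.31, 4.45], [0.11, 2.69], [-2.54, 2.54]. Speed limits (rad/s): [2.39, 2.39, 3.01, 3.14, 3.14, 3.14].

### API

Orientations are given as a rotation vector (axis times angle).
In Python, from workcell import ctrl, get_image, close_job, finder gives the robot as it stands.
- The arm moves only by the tool servo_tool, never from a script. Its argument "deltas" is a list of rows, each a list of 2 entries, a list of its own where there are three numbers: the shift along the tool's x, y, z in mm, then the turn, a rotation vector about the tool's x, y, z in rad. A call has 1 to 5 rows; each row is the pose to reach, as a shift and turn from the pose commanded when the call began, along the tool's axes at that moment; what a row does not reach only later rows make up. A row lasts 1/12 s, in which the tool goes at most 41.7 mm and 7.16 degrees, less where a joint would pass 70% of its speed; a pose out of reach is approached as far as the arm can. A call with a gripper value outside its range is refused whole. "grip" is the closure, from -1 (fully open) to 1 (shut), so that 0 is half open, set as the call begins (left out, the last holds). The fingers move at their own pace and stop on an object; the grip force is fixed at half the most. Time passes only in rows, so rows that repeat a pose let the fingers close. It gives the time, the measured TCP pose, the force, the opening and the grip force at its end, in the units of the state.
- ctrl.get_obs(): the state, without advancing time (a new reading comes with each control period).
- get_image(name): name is "side" or "top" or "wrist"; returns a dict with "frame" (384x512x3 uint8, blue, green, red), "depth" (384x512 float32, mm along the optical axis (not along the pixel's ray), 0 where there is no reading), "K" (3x3 intrinsics, pixels), "pose" (4x4, takes a point from camera to world coordinates). Camera axes: x right, y down, z forward; pixel columns grow to the right and rows downward; lengths in mm; the calibration is good to about 2 mm. A picture is of the moment at which its call begins.
- close_job(): hands the job in; it is judged then, once.
Trained networks look in a picture, given as the dict that the camera call returned (one of the last four; its "shot" number tells which), for a name from the list of things; names that differ only in an ending like _2 or _b are one class to them, and where a whole thing is asked for, a point or a joint stands for the part that bears it (a point fixed in the world has none). Each returns a list of dicts, best first, with "score" (0 to 1); they miss things now and then, are a little off and sometimes report something else, mostly with a low value. They report only what shows in the picture. A call takes as long as a camera call. They do not tell look-alikes from the thing itself.
- finder.search_frame(query, picture): "rect" ([centre column, centre row, width, height] as shares, 0 to 1, of the picture: columns of its width, rows of its height, round what is visible of it).
- finder.silhouettes(query, picture): "mask" (384x512 bool, what is visible of it) and "rect" ([centre column, centre row, width, height] as shares, 0 to 1, of the picture: columns of its width, rows of its height, round what is visible of it).
The state is a dict: "t": time; "qpos": joint angles; "qvel": joint speeds; "joint_torque": joint torques, N m; "ee_pos": TCP position; "orientation": TCP orientation; "ft_force": force on the tool from outside, world axes, zero at the start; "moment": the same for the moment, N m; "width": finger opening in mm; "grasp_force": force on a finger pad.
Only numpy, scipy, OpenCV 4.12 (cv2) and the standard library are available. Lean on these libraries where they do the work, as an engineer would, in place of code of your own. Each camera call takes 0.05 s, during which the arm holds its last target. There are 200 camera calls.

## Working session

There is one attempt and no reset: what is moved stays moved. The work goes in short steps, Python scripts to look and compute and a tool call to move; the robot and the scene stay as the last step left them, time stands still between calls to the robot, and variables do not carry over. Pictures are saved under pics/ and viewed, at most 10 in all, crops included, and the job is handed in when it is done.

Besides the shell and the picture viewer there is one more tool, called after ">>>" in YAML: its name, and indented under it one key for each argument. servo_tool: Moves the arm, as the interface text tells. Its arguments: {"type":"object","properties":{"deltas":{"type":"array","items":{"type":"array"}},"grip":{"type":"number"}},"required":["deltas"]}

```bash
mkdir -p pics
cat > h.py <<'E'
import numpy as np, cv2
from workcell import ctrl, get_image, close_job, finder
def pts(im, mask):
    v,u=np.nonzero(mask & (im["depth"]>0)); z=im["depth"][v,u]; K=im["K"]
    c=np.stack([(u-K[0,2])*z/K[0,0],(v-K[1,2])*z/K[1,1],z,np.ones_like(z)])
    return (im["pose"]@c)[:3].T
E
python3 - <<'E'
from h import *
print(ctrl.get_obs(), ctrl.grip_point_offset)
for n in ["top","side"]:
    im=get_image(n); cv2.imwrite(f"pics/{n}.png",im["frame"])
    for q in ["mill","ring"]:
        for r in finder.silhouettes(q,im):
            p=pts(im,r["mask"]); rc=np.array(r["rect"])*[512,384,512,384]
            print(n,q,round(r["score"],2),rc.round(),np.median(p,0).round() if len(p) else None, p[:,2].max().round() if len(p) else None)
E
```

```text
{'t': 0.0, 'qpos': array([ 1.24298565e+00,  4.23836804e-01,  1.63067769e+00, -3.87288154e-05,
        1.08861155e+00, -1.90019713e-02]), 'qvel': array([ 1.59737508e-04,  8.10576935e-04, -3.98783037e-05, -1.14430082e-04,
       -4.69935745e-04, -9.61554256e-06]), 'joint_torque': array([ 1.43725531e-03, -5.44631660e+01, -2.73669970e+01,  6.43573212e-02,
        2.27383920e-02, -1.16119481e-04]), 'ee_pos': array([189.75049795, 594.88215273, 200.60908562]), 'orientation': array([-4.83086901e-01, -3.10399352e+00,  2.38164539e-03]), 'ft_force': array([-0.53993082, -1.29888199, -0.32814701]), 'moment': array([ 0.00222797, -0.01099313,  0.00525301]), 'grasp_force': 0.0, 'width': 87.71059229771853} 18.700000000000003
top mill 0.92 [193. 160.  53.  59.] [555. 183.  37.] 134.0
top mill 0.89 [257. 176.  47.  56.] [489. -15.  16.] 133.0
top mill 0.76 [338. 271.  55.  45.] [ 220. -276.   71.] 133.0
top ring 0.69 [261. 170.  21.  23.] [516. -34. 156.] 194.0
side mill 0.79 [190. 253.  54.  63.] [561. 213.  60.] 131.0
side mill 0.79 [290. 270.  52.  68.] [286. 211.  63.] 131.0
side mill 0.78 [330. 155.  50.  46.] [ 227. -265.   55.] 130.0
side mill 0.59 [231. 203.  50.  50.] [512.   1.  34.] 129.0
```

View pics/top.png

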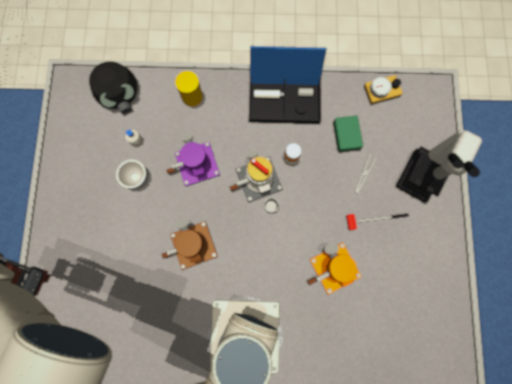

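View pics/side.png

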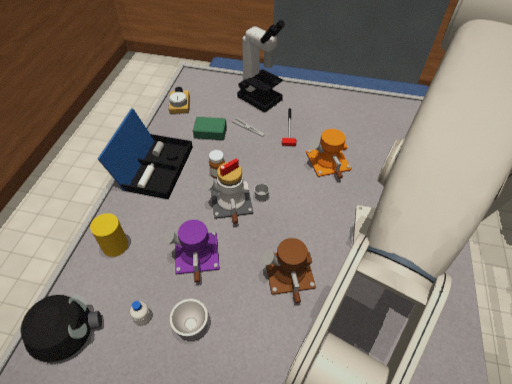

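The top picture shows four mill shapes: purple (195,160), brown (192,245), orange (338,268) and the white-and-brass one with a red bar (260,170). Only the last fits: white housing, brass ring, red wing. The side view agrees, with it at (231,190). Next I'll measure it and confirm with a crop.

```bash
cat >> h.py <<'E'
def red(im,box):
    f=im["frame"].astype(int); m=(f[...,2]>120)&(f[...,1]<80)&(f[...,0]<80)
    b=np.zeros_like(m); x0,x1,y0,y1=box; b[y0:y1,x0:x1]=True
    return m&b
def brass(im,box):
    f=im["frame"].astype(int); m=(f[...,2]>120)&(f[...,1]>90)&(f[...,0]<0.6*f[...,2])
    b=np.zeros_like(m); x0,x1,y0,y1=box; b[y0:y1,x0:x1]=True
    return m&b
def bar(im,box):
    p=pts(im,red(im,box)); p=p[(p[:,2]>183)&(p[:,2]<200)]
    c,(w,h),a=cv2.minAreaRect(p[:,:2].astype(np.float32))
    q=p[:,:2]-p[:,:2].mean(0); d=np.linalg.svd(q,full_matrices=False)[2][0]
    print("bar n",len(p),"mean",p.mean(0).round(1),"rect",np.round(c,1),round(w,1),round(h,1),"yaw deg",round(np.degrees(np.arctan2(d[1],d[0]))%180,1))
    b=pts(im,brass(im,box)); b=b[(b[:,2]>148)&(b[:,2]<165)]
    if len(b)>5:
        c,r=cv2.minEnclosingCircle(b[:,:2].astype(np.float32)); print("brass n",len(b),np.round(c,1),round(r,1),np.median(b[:,2]))
E
python3 - <<'E'
from h import *
t=get_image("top"); bar(t,(235,285,145,200))
s=get_image("side"); bar(s,(205,255,150,220))
a=cv2.resize(t["frame"][135:215,215:315],(400,320),interpolation=cv2.INTER_CUBIC)
b=cv2.resize(s["frame"][145:225,180:280],(400,320),interpolation=cv2.INTER_CUBIC)
cv2.imwrite("pics/crop.png",np.hstack([a,b]))
E
```

```text
bar n 52 mean [515.8 -36.4 188.1] rect [516.8 -35.8] 53.0 9.9 yaw deg 52.9
brass n 333 [521.1 -34.1] 39.3 155.21664579335356
bar n 53 mean [519.5 -32.6 188.7] rect [522.8 -30.2] 60.5 12.9 yaw deg 54.8
brass n 205 [522.  -29.9] 39.1 155.0534881522276
```

View pics/crop.png

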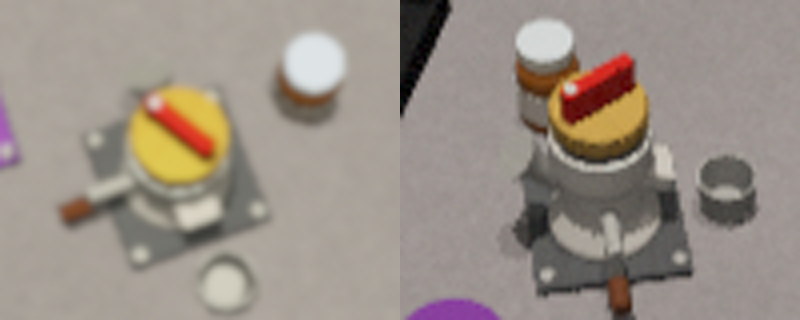

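The crop shows the white-housed mill with the brass ring and red wing: bar centre at about (180,128) in the left half, (597,88) in the right. This is the one meant. Its axis is at about (521,-33), the bar's yaw is about 54°, and the heights match (155 and 189). Approaching above it.

>>> servo_tool:
  deltas:
    - [[-25,-25,-4],[0,0,0.094]]
    - [[-51,-50,-8],[0,0,0.188]]
    - [[-76,-75,-12],[0,0,0.282]]
    - [[-101,-100,-16],[0,0,0.376]]
    - [[-126.5,-124.5,-20],[0,0,0.47]]
  grip: -1

```text
t: 0.82
ee_pos: [272.9, 436.9, 221.5]
orientation: [1.199, 2.904, 0.0]
ft_force: [0.9, 0.5, 0.2]
width: 87.8
grasp_force: 0.0
```

>>> servo_tool:
  deltas:
    - [[-34,-11,-4],[0,0,0.094]]
    - [[-68,-21,-8],[0,0,0.188]]
    - [[-102,-32,-12],[0,0,0.282]]
    - [[-135,-43,-16],[0,0,0.376]]
    - [[-169,-53.7,-20],[0,0,0.47]]

```text
t: 1.23
ee_pos: [355.5, 279.9, 241.8]
orientation: [1.842, 2.545, 0.001]
ft_force: [1.3, -0.5, -0.5]
width: 88.0
grasp_force: 0.0
```

>>> servo_tool:
  deltas:
    - [[-35,6,-4],[0,0,0.094]]
    - [[-70,11,-8],[0,0,0.188]]
    - [[-105,17,-12],[0,0,0.282]]
    - [[-140,23,-16],[0,0,0.376]]
    - [[-175,28.7,-20],[0,0,0.47]]

```text
t: 1.65
ee_pos: [438.3, 122.8, 261.9]
orientation: [2.384, 2.045, 0.001]
ft_force: [0.1, 0.8, -0.7]
width: 87.9
grasp_force: 0.0
```

>>> servo_tool:
  deltas:
    - [[-29,21,-4],[0,0,0.094]]
    - [[-57,42,-8],[0,0,0.188]]
    - [[-86,63,-12],[0,0,0.282]]
    - [[-115,84,-16],[0,0,0.376]]
    - [[-143,105,-20],[0,0,0.47]]

```text
t: 2.07
ee_pos: [521.0, -34.3, 281.8]
orientation: [2.795, 1.434, 0.001]
ft_force: [0.6, 0.3, -0.7]
width: 87.8
grasp_force: 0.0
```

>>> servo_tool:
  deltas:
    - [[0,0,0],[0,0,0]]
    - [[0,0,0],[0,0,0]]
    - [[0,0,0],[0,0,0]]

```text
t: 2.32
ee_pos: [520.0, -32.2, 281.0]
orientation: [-2.791, -1.441, 0.001]
ft_force: [-0.6, -0.4, -0.8]
width: 87.8
grasp_force: 0.0
```

```bash
cat >> h.py <<'E'
from scipy.spatial.transform import Rotation as Ro
def tool():
    o=ctrl.get_obs(); R=Ro.from_rotvec(o["orientation"]).as_matrix()
    print("t",round(o["t"],2),"pos",o["ee_pos"].round(1),"yaw",np.degrees(np.arctan2(R[1,0],R[0,0])).round(1),"z",R[:,2].round(3),"q6",np.degrees(o["qpos"][5]).round(1),"M",o["moment"].round(3),"F",o["ft_force"].round(1),"w",round(o["width"],1),"g",round(o["grasp_force"],1))
    return o,R
E
python3 - <<'E'
from h import *
o,R=tool(); w=get_image("wrist"); cv2.imwrite("pics/wrist.png",w["frame"]); bar(w,(0,512,0,384))
E
```

```text
t 2.32 pos [520.  -32.2 281. ] yaw 54.6 z [-0.001  0.    -1.   ] q6 30.5 M [-0.073  0.112  0.036] F [-0.6 -0.4 -0.8] w 87.8 g 0.0
bar n 661 mean [523.2 -32.5 188.6] rect [523.3 -32.4] 64.1 14.0 yaw deg 51.8
brass n 2100 [523.2 -32.4] 39.4 154.98041752557944
```

View pics/wrist.png

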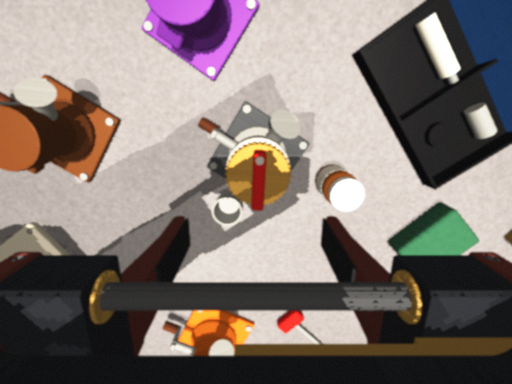

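The wrist view shows the bar between the fingers at (258,180). Its measured size, 64.1 x 14.0, matches the description. The correction is about +1.8 mm, +2.8 mm and +0.05 rad; then I descend 119 mm and grip.

>>> servo_tool:
  deltas:
    - [[1.8,2.8,25],[0,0,0.05]]
    - [[1.8,2.8,55],[0,0,0.05]]
    - [[1.8,2.8,85],[0,0,0.05]]
    - [[1.8,2.8,105],[0,0,0.05]]
    - [[1.8,2.8,119],[0,0,0.05]]

```text
t: 2.78
ee_pos: [521.8, -30.9, 160.1]
orientation: [-2.823, -1.374, 0.004]
ft_force: [0.2, -0.9, 0.4]
width: 87.8
grasp_force: 0.0
```

>>> servo_tool:
  deltas:
    - [[0,0,0],[0,0,0]]
    - [[0,0,0],[0,0,0]]
    - [[0,0,0],[0,0,0]]

```text
t: 3.03
ee_pos: [524.3, -31.8, 163.4]
orientation: [2.825, 1.372, 0.002]
ft_force: [0.9, 0.6, 0.1]
width: 87.8
grasp_force: 0.0
```

```bash
python3 -c "
from h import *
tool()"
```

```text
t 3.03 pos [524.3 -31.8 163.4] yaw 51.8 z [ 0.001 -0.    -1.   ] q6 33.4 M [-0.035  0.138  0.022] F [0.9 0.6 0.1] w 87.8 g 0.0
```

>>> servo_tool:
  deltas:
    - [[0,0,0],[0,0,0]]
    - [[0,0,0],[0,0,0]]
    - [[0,0,0],[0,0,0]]
    - [[0,0,0],[0,0,0]]
    - [[0,0,0],[0,0,0]]
  grip: 1

```text
t: 3.45
ee_pos: [524.0, -32.6, 162.8]
orientation: [2.827, 1.37, 0.001]
ft_force: [-0.2, 0.5, 0.4]
width: 58.2
grasp_force: 0.0
```

>>> servo_tool:
  deltas:
    - [[0,0,0],[0,0,0]]
    - [[0,0,0],[0,0,0]]
    - [[0,0,0],[0,0,0]]
    - [[0,0,0],[0,0,0]]
    - [[0,0,0],[0,0,0]]

```text
t: 3.87
ee_pos: [523.8, -32.6, 162.3]
orientation: [-2.827, -1.37, 0.0]
ft_force: [-0.2, 0.8, -0.0]
width: 24.5
grasp_force: 0.0
```

```bash
python3 -c "
from h import *
tool()"
```

```text
t 3.87 pos [523.8 -32.6 162.3] yaw 51.7 z [-0.  0. -1.] q6 33.4 M [-0.055  0.137 -0.026] F [-0.2  0.8 -0. ] w 24.5 g 0.0
```

>>> servo_tool:
  deltas:
    - [[0,0,0],[0,0,0]]
    - [[0,0,0],[0,0,0]]
    - [[0,0,0],[0,0,0]]
    - [[0,0,0],[0,0,0]]
    - [[0,0,0],[0,0,0]]

```text
t: 4.28
ee_pos: [523.7, -32.5, 162.3]
orientation: [-2.827, -1.37, 0.0]
ft_force: [-0.8, 0.8, 1.0]
width: 13.3
grasp_force: 30.0
```

```bash
python3 -c "
from h import *
tool()"
```

```text
t 4.28 pos [523.7 -32.5 162.3] yaw 51.7 z [-0.  0. -1.] q6 33.4 M [0.046 0.228 0.126] F [-0.8  0.8  1. ] w 13.3 g 30.0
```

Gripped, on a click at yaw 51.7°. Click zero is at least 4 clicks (80°) away, so 60° is safe.

>>> servo_tool:
  deltas:
    - [[0,0,0],[0,0,0.105]]
    - [[0,0,0],[0,0,0.21]]
    - [[0,0,0],[0,0,0.315]]
    - [[0,0,0],[0,0,0.42]]
    - [[0,0,0],[0,0,0.524]]

```text
t: 4.7
ee_pos: [523.9, -32.7, 162.4]
orientation: [3.086, 0.584, 0.0]
ft_force: [0.2, -0.1, -0.1]
width: 13.4
grasp_force: 30.0
```

>>> servo_tool:
  deltas:
    - [[0,0,0],[0,0,0.105]]
    - [[0,0,0],[0,0,0.21]]
    - [[0,0,0],[0,0,0.315]]
    - [[0,0,0],[0,0,0.42]]
    - [[0,0,0],[0,0,0.524]]

```text
t: 5.12
ee_pos: [524.0, -33.1, 162.4]
orientation: [3.132, -0.235, 0.001]
ft_force: [1.1, -1.7, 0.2]
width: 13.5
grasp_force: 30.0
```

>>> servo_tool:
  deltas:
    - [[0,0,0],[0,0,0]]
    - [[0,0,0],[0,0,0]]
    - [[0,0,0],[0,0,0]]
    - [[0,0,0],[0,0,0]]

```text
t: 5.45
ee_pos: [524.0, -33.0, 162.4]
orientation: [3.133, -0.225, 0.0]
ft_force: [0.2, -5.1, -1.7]
width: 13.7
grasp_force: 30.0
```

```bash
python3 -c "
from h import *
tool()"
```

```text
t 5.45 pos [524.  -33.  162.4] yaw -8.2 z [ 0.    -0.001 -1.   ] q6 93.4 M [-0.841  0.045  0.016] F [ 0.2 -5.1 -1.7] w 13.7 g 30.0
```

>>> servo_tool:
  deltas:
    - [[0,0,0],[0,0,0.09]]
    - [[0,0,0],[0,0,0.18]]
    - [[0,0,0],[0,0,0.27]]
    - [[0,0,0],[0,0,0.36]]
    - [[0,0,0],[0,0,0.436]]

```text
t: 5.87
ee_pos: [523.9, -33.2, 162.4]
orientation: [3.008, -0.903, 0.001]
ft_force: [-1.2, -7.2, -0.6]
width: 13.6
grasp_force: 30.2
```

>>> servo_tool:
  deltas:
    - [[0,0,0],[0,0,0]]
    - [[0,0,0],[0,0,0]]
    - [[0,0,0],[0,0,0]]
    - [[0,0,0],[0,0,0]]

```text
t: 6.2
ee_pos: [523.8, -33.2, 162.3]
orientation: [3.01, -0.897, 0.0]
ft_force: [-0.6, -5.8, -0.9]
width: 13.9
grasp_force: 30.0
```

```bash
python3 -c "
from h import *
tool()"
```

```text
t 6.2 pos [523.8 -33.2 162.3] yaw -33.2 z [-0.    -0.001 -1.   ] q6 118.4 M [-1.04   0.053  0.041] F [-0.6 -5.8 -0.9] w 13.9 g 30.0
```

No touch at click 4. On to 5° past click 5.

>>> servo_tool:
  deltas:
    - [[0,0,0],[0,0,0.08]]
    - [[0,0,0],[0,0,0.16]]
    - [[0,0,0],[0,0,0.24]]
    - [[0,0,0],[0,0,0.3]]
    - [[0,0,0],[0,0,0.349]]

```text
t: 6.62
ee_pos: [523.7, -33.3, 162.3]
orientation: [2.806, -1.409, 0.001]
ft_force: [-0.9, -7.0, 0.6]
width: 13.7
grasp_force: 30.1
```

>>> servo_tool:
  deltas:
    - [[0,0,0],[0,0,0]]
    - [[0,0,0],[0,0,0]]
    - [[0,0,0],[0,0,0]]
    - [[0,0,0],[0,0,0]]

```text
t: 6.95
ee_pos: [523.6, -33.3, 162.3]
orientation: [2.808, -1.406, 0.0]
ft_force: [-1.4, -7.2, -0.9]
width: 13.7
grasp_force: 30.0
```

```bash
python3 -c "
from h import *
tool()"
```

```text
t 6.95 pos [523.6 -33.3 162.3] yaw -53.2 z [-0.    -0.001 -1.   ] q6 138.4 M [-1.198  0.245  0.017] F [-1.4 -7.2 -0.9] w 13.7 g 30.0
```

No touch at click 5 and joint 6 is near its limit. I'll go back to the click, open, turn a half turn and regrip.

>>> servo_tool:
  deltas:
    - [[0,0,0],[0,0,-0.05]]
    - [[0,0,0],[0,0,-0.087]]
    - [[0,0,0],[0,0,-0.087]]

```text
t: 7.2
ee_pos: [523.7, -33.3, 162.4]
orientation: [2.868, -1.28, 0.0]
ft_force: [-1.0, -5.6, -1.0]
width: 13.4
grasp_force: 30.0
```

>>> servo_tool:
  deltas:
    - [[0,0,0],[0,0,0]]
    - [[0,0,0],[0,0,0]]
    - [[0,0,0],[0,0,0]]
    - [[0,0,0],[0,0,0]]
    - [[0,0,0],[0,0,0]]
  grip: -1

```text
t: 7.62
ee_pos: [523.9, -32.3, 162.4]
orientation: [-2.866, 1.285, 0.0]
ft_force: [0.2, 0.1, -0.8]
width: 43.5
grasp_force: 0.0
```

>>> servo_tool:
  deltas:
    - [[0,0,0],[0,0,0]]
    - [[0,0,0],[0,0,0]]
    - [[0,0,0],[0,0,0]]
    - [[0,0,0],[0,0,0]]
    - [[0,0,0],[0,0,0]]

```text
t: 8.03
ee_pos: [523.9, -32.6, 162.4]
orientation: [-2.866, 1.286, -0.0]
ft_force: [-0.5, 0.1, 0.6]
width: 77.0
grasp_force: 0.0
```

>>> servo_tool:
  deltas:
    - [[0,0,0],[0,0,0]]
    - [[0,0,0],[0,0,0]]
    - [[0,0,0],[0,0,0]]

```text
t: 8.28
ee_pos: [523.9, -32.6, 162.4]
orientation: [2.866, -1.286, 0.0]
ft_force: [0.8, -0.3, 0.4]
width: 87.7
grasp_force: 0.0
```

```bash
python3 -c "
from h import *
tool(); bar(get_image('top'),(235,285,145,200)); bar(get_image('wrist'),(0,512,0,384))"
```

```text
t 8.28 pos [523.9 -32.6 162.4] yaw -48.3 z [ 0. -0. -1.] q6 133.5 M [0.025 0.171 0.026] F [ 0.8 -0.3  0.4] w 87.7 g 0.0h.py:18: RuntimeWarning: Mean of empty slice.
  q=p[:,:2]-p[:,:2].mean(0); d=np.linalg.svd(q,full_matrices=False)[2][0]
  ret = um.true_divide(
Traceback (most recent call last):
  File "h.py", line 18, in bar
    q=p[:,:2]-p[:,:2].mean(0); d=np.linalg.svd(q,full_matrices=False)[2][0]
                                 ~~~~~~~~~~~~~~~~~~~~~~~~~~~~~~~~~~~~~~~^^^
IndexError: index 0 is out of bounds for axis 0 with size 0
```

>>> servo_tool:
  deltas:
    - [[0,0,0],[0,0,-0.12]]
    - [[0,0,0],[0,0,-0.24]]
    - [[0,0,0],[0,0,-0.36]]
    - [[0,0,0],[0,0,-0.48]]
    - [[0,0,0],[0,0,-0.6]]

```text
t: 8.75
ee_pos: [523.9, -32.6, 162.4]
orientation: [-3.12, 0.372, 0.0]
ft_force: [1.0, -0.5, -1.0]
width: 87.6
grasp_force: 0.0
```

>>> servo_tool:
  deltas:
    - [[0,0,0],[0,0,-0.12]]
    - [[0,0,0],[0,0,-0.24]]
    - [[0,0,0],[0,0,-0.36]]
    - [[0,0,0],[0,0,-0.48]]
    - [[0,0,0],[0,0,-0.6]]

```text
t: 9.17
ee_pos: [523.9, -32.6, 162.4]
orientation: [-3.09, -0.567, 0.0]
ft_force: [0.1, -0.6, -0.3]
width: 87.8
grasp_force: 0.0
```

>>> servo_tool:
  deltas:
    - [[0,0,0],[0,0,-0.12]]
    - [[0,0,0],[0,0,-0.24]]
    - [[0,0,0],[0,0,-0.36]]
    - [[0,0,0],[0,0,-0.48]]
    - [[0,0,0],[0,0,-0.6]]

```text
t: 9.58
ee_pos: [523.8, -32.6, 162.4]
orientation: [-2.785, -1.454, 0.0]
ft_force: [0.3, -0.1, 0.9]
width: 87.8
grasp_force: 0.0
```

>>> servo_tool:
  deltas:
    - [[0,0,0],[0,0,-0.12]]
    - [[0,0,0],[0,0,-0.24]]
    - [[0,0,0],[0,0,-0.36]]
    - [[0,0,0],[0,0,-0.48]]
    - [[0,0,0],[0,0,-0.6]]

```text
t: 10.0
ee_pos: [523.9, -32.6, 162.4]
orientation: [2.23, 2.212, -0.0]
ft_force: [-0.3, 0.3, -0.2]
width: 87.4
grasp_force: 0.0
```

>>> servo_tool:
  deltas:
    - [[0,0,0],[0,0,-0.12]]
    - [[0,0,0],[0,0,-0.24]]
    - [[0,0,0],[0,0,-0.36]]
    - [[0,0,0],[0,0,-0.48]]
    - [[0,0,0],[0,0,-0.6]]

```text
t: 10.42
ee_pos: [523.9, -32.6, 162.4]
orientation: [1.477, 2.773, -0.0]
ft_force: [0.1, -0.3, 1.2]
width: 87.9
grasp_force: 0.0
```

>>> servo_tool:
  deltas:
    - [[0,0,0],[0,0,-0.1]]
    - [[0,0,0],[0,0,-0.1416]]
    - [[0,0,0],[0,0,-0.1416]]
    - [[0,0,0],[0,0,-0.1416]]

```text
t: 10.75
ee_pos: [523.8, -32.6, 162.4]
orientation: [-1.288, -2.865, -0.0]
ft_force: [0.2, 0.6, -0.1]
width: 87.9
grasp_force: 0.0
```

```bash
python3 -c "
from h import *
tool(); bar(get_image('wrist'),(0,512,0,384))"
```

```text
t 10.75 pos [523.8 -32.6 162.4] yaw 131.6 z [-0.  0. -1.] q6 -46.5 M [-0.018 -0.003  0.036] F [ 0.2  0.6 -0.1] w 87.9 g 0.0
bar n 1689 mean [519.1 -28.  188.6] rect [522.5 -31.9] 13.4 63.8 yaw deg 131.9
brass n 5285 [522.8 -32.2] 39.6 154.97904760355047
```

Bar yaw is 131.9° as expected, so five clicks have been turned. Regripping.

>>> servo_tool:
  deltas:
    - [[0,0,0],[0,0,0]]
    - [[0,0,0],[0,0,0]]
    - [[0,0,0],[0,0,0]]
    - [[0,0,0],[0,0,0]]
    - [[0,0,0],[0,0,0]]
  grip: 1

```text
t: 11.22
ee_pos: [523.9, -32.6, 162.4]
orientation: [1.286, 2.866, 0.0]
ft_force: [-0.8, -0.3, 0.4]
width: 57.9
grasp_force: 0.0
```

>>> servo_tool:
  deltas:
    - [[0,0,0],[0,0,0]]
    - [[0,0,0],[0,0,0]]
    - [[0,0,0],[0,0,0]]
    - [[0,0,0],[0,0,0]]
    - [[0,0,0],[0,0,0]]

```text
t: 11.63
ee_pos: [523.8, -32.6, 162.4]
orientation: [-1.286, -2.866, -0.0]
ft_force: [-0.0, -0.1, 0.1]
width: 24.8
grasp_force: 0.0
```

>>> servo_tool:
  deltas:
    - [[0,0,0],[0,0,0]]
    - [[0,0,0],[0,0,0]]
    - [[0,0,0],[0,0,0]]
    - [[0,0,0],[0,0,0]]
    - [[0,0,0],[0,0,0]]

```text
t: 12.05
ee_pos: [523.4, -32.9, 162.3]
orientation: [-1.285, -2.866, 0.001]
ft_force: [-3.8, -2.9, 2.3]
width: 13.8
grasp_force: 30.0
```

>>> servo_tool:
  deltas:
    - [[0,0,0],[0,0,0.09]]
    - [[0,0,0],[0,0,0.18]]
    - [[0,0,0],[0,0,0.27]]
    - [[0,0,0],[0,0,0.36]]
    - [[0,0,0],[0,0,0.436]]

```text
t: 12.47
ee_pos: [523.5, -32.9, 162.3]
orientation: [-1.879, -2.517, 0.002]
ft_force: [-3.1, -2.7, 3.1]
width: 13.7
grasp_force: 30.7
```

>>> servo_tool:
  deltas:
    - [[0,0,0],[0,0,0]]
    - [[0,0,0],[0,0,0]]
    - [[0,0,0],[0,0,0]]
    - [[0,0,0],[0,0,0]]

```text
t: 12.8
ee_pos: [523.3, -32.9, 162.3]
orientation: [-1.874, -2.521, 0.002]
ft_force: [-5.2, -3.9, 2.0]
width: 13.4
grasp_force: 30.0
```

```bash
python3 -c "
from h import *
tool()"
```

```text
t 12.8 pos [523.3 -32.9 162.3] yaw 106.8 z [-0.001 -0.001 -1.   ] q6 -21.6 M [-0.81   0.706  0.184] F [-5.2 -3.9  2. ] w 13.4 g 30.0
```

```bash
python3 -c "
from h import *
m=[]
for i in range(6):
    im=get_image('wrist'); m.append(ctrl.get_obs()['moment'][2])
print(np.round(m,3)); bar(im,(0,512,0,384)); tool()"
```

```text
[0.22  0.139 0.198 0.245 0.245 0.167]
bar n 1622 mean [521.  -25.8 188.6] rect [522.4 -30.9] 13.4 62.2 yaw deg 107.4
brass n 4033 [522.7 -31.7] 39.2 154.94643056673004
t 13.1 pos [523.3 -32.9 162.3] yaw 106.8 z [-0.001 -0.001 -1.   ] q6 -21.6 M [-0.804  0.742  0.167] F [-3.4 -3.   3.6] w 13.3 g 30.1
```

Mean 0.20 N m at about 5° past click 6. Contact should give about 0.5 and detent alone 0.14. Probing 2° further will settle it safely.

>>> servo_tool:
  deltas:
    - [[0,0,0],[0,0,0.018]]
    - [[0,0,0],[0,0,0.035]]
    - [[0,0,0],[0,0,0.035]]
    - [[0,0,0],[0,0,0.035]]

```text
t: 13.43
ee_pos: [523.4, -32.9, 162.3]
orientation: [-1.917, -2.489, 0.002]
ft_force: [-3.7, -4.6, 3.1]
width: 13.6
grasp_force: 30.3
```

```bash
cat >> h.py <<'E'
def mz(n=6):
    m=[]
    for i in range(n): get_image('wrist'); m.append(ctrl.get_obs()['moment'][2])
    print("Mz",np.mean(m).round(3),np.std(m).round(3)); tool()
E
python3 -c "
from h import *
mz()"
```

```text
Mz 0.43 0.021
t 13.73 pos [523.4 -32.9 162.3] yaw 104.8 z [-0.001 -0.001 -1.   ] q6 -19.6 M [-0.758  0.698  0.432] F [-4.  -3.8  3.1] w 13.8 g 30.3
```

The torque rose to 0.43 N m and is still climbing steeply, well above the detent's 0.14. So the burrs touch at click 6 (yaw 111.8°), pressed for 0.5 s without forcing. Three clicks back is yaw 171.8°, a turn of 67° (1.169 rad) counter-clockwise.

>>> servo_tool:
  deltas:
    - [[0,0,0],[0,0,-0.12]]
    - [[0,0,0],[0,0,-0.24]]
    - [[0,0,0],[0,0,-0.36]]
    - [[0,0,0],[0,0,-0.48]]
    - [[0,0,0],[0,0,-0.6]]

```text
t: 14.15
ee_pos: [523.4, -32.9, 162.4]
orientation: [-1.09, -2.946, 0.001]
ft_force: [-2.9, -4.0, 0.9]
width: 13.4
grasp_force: 30.0
```

>>> servo_tool:
  deltas:
    - [[0,0,0],[0,0,-0.12]]
    - [[0,0,0],[0,0,-0.24]]
    - [[0,0,0],[0,0,-0.36]]
    - [[0,0,0],[0,0,-0.48]]
    - [[0,0,0],[0,0,-0.569]]

```text
t: 14.57
ee_pos: [523.4, -32.9, 162.3]
orientation: [-0.218, -3.133, 0.001]
ft_force: [-3.6, -4.1, 2.3]
width: 13.5
grasp_force: 30.0
```

>>> servo_tool:
  deltas:
    - [[0,0,0],[0,0,0]]
    - [[0,0,0],[0,0,0]]
    - [[0,0,0],[0,0,0]]
    - [[0,0,0],[0,0,0]]

```text
t: 14.9
ee_pos: [523.4, -32.9, 162.3]
orientation: [-0.227, -3.133, 0.001]
ft_force: [-3.7, -3.8, 2.8]
width: 13.5
grasp_force: 30.0
```

```bash
python3 -c "
from h import *
mz(); bar(get_image('wrist'),(0,512,0,384))"
```

```text
Mz 0.09 0.021
t 15.2 pos [523.4 -32.9 162.3] yaw 171.7 z [-0.001 -0.    -1.   ] q6 -86.6 M [-0.671  0.601  0.082] F [-3.3 -3.6  2.5] w 13.4 g 30.0
bar n 1640 mean [516.3 -31.3 188.6] rect [521.7 -32.1] 14.0 62.2 yaw deg 171.6
brass n 3997 [522.6 -31.8] 39.4 154.94032182652822
```

The press had a thin margin: the zero offset is now +0.09, so the true torque may have been about 0.34. There is plenty of time, so I'll press once more, a little further to 8.5° past (still under 11°), and back off again.

>>> servo_tool:
  deltas:
    - [[0,0,0],[0,0,0.12]]
    - [[0,0,0],[0,0,0.24]]
    - [[0,0,0],[0,0,0.36]]
    - [[0,0,0],[0,0,0.48]]
    - [[0,0,0],[0,0,0.6]]

```text
t: 15.67
ee_pos: [523.4, -32.9, 162.3]
orientation: [-1.151, -2.922, 0.001]
ft_force: [-3.2, -4.2, 2.4]
width: 13.4
grasp_force: 30.0
```

>>> servo_tool:
  deltas:
    - [[0,0,0],[0,0,0.12]]
    - [[0,0,0],[0,0,0.24]]
    - [[0,0,0],[0,0,0.36]]
    - [[0,0,0],[0,0,0.43]]
    - [[0,0,0],[0,0,0.45]]

```text
t: 16.08
ee_pos: [523.4, -32.9, 162.4]
orientation: [-1.772, -2.594, 0.001]
ft_force: [-4.2, -3.3, 3.4]
width: 13.4
grasp_force: 30.0
```

>>> servo_tool:
  deltas:
    - [[0,0,0],[0,0,0]]
    - [[0,0,0],[0,0,0]]
    - [[0,0,0],[0,0,0]]

```text
t: 16.33
ee_pos: [523.4, -32.9, 162.3]
orientation: [-1.767, -2.597, 0.001]
ft_force: [-3.5, -4.4, 3.3]
width: 14.1
grasp_force: 30.0
```

```bash
python3 -c "
from h import *
mz(4)"
```

```text
Mz 0.019 0.024
t 16.53 pos [523.4 -32.9 162.3] yaw 111.5 z [-0.001 -0.    -1.   ] q6 -26.4 M [-0.75   0.682  0.054] F [-3.8 -3.9  2.6] w 13.6 g 30.0
```

>>> servo_tool:
  deltas:
    - [[0,0,0],[0,0,0.03]]
    - [[0,0,0],[0,0,0.06]]
    - [[0,0,0],[0,0,0.09]]
    - [[0,0,0],[0,0,0.12]]
    - [[0,0,0],[0,0,0.12]]

```text
t: 16.95
ee_pos: [523.3, -32.9, 162.3]
orientation: [-1.92, -2.486, 0.002]
ft_force: [-3.5, -3.9, 4.0]
width: 13.2
grasp_force: 30.2
```

```bash
python3 -c "
from h import *
mz(4); bar(get_image('wrist'),(0,512,0,384))"
```

```text
Mz 0.325 0.028
t 17.15 pos [523.3 -32.9 162.3] yaw 104.7 z [-0.001 -0.001 -1.   ] q6 -19.6 M [-0.761  0.741  0.357] F [-4.  -3.4  3.3] w 13.5 g 30.1
bar n 1631 mean [521.3 -25.9 188.7] rect [522.7 -31. ] 13.8 62.0 yaw deg 105.7
brass n 4036 [523.1 -32.1] 39.5 154.9528417330003
```

>>> servo_tool:
  deltas:
    - [[0,0,0],[0,0,0.014]]
    - [[0,0,0],[0,0,0.028]]
    - [[0,0,0],[0,0,0.028]]
    - [[0,0,0],[0,0,0.028]]
    - [[0,0,0],[0,0,0.028]]

```text
t: 17.62
ee_pos: [523.3, -32.9, 162.3]
orientation: [-1.953, -2.461, 0.002]
ft_force: [-2.7, -3.1, 3.1]
width: 13.7
grasp_force: 30.4
```

```bash
python3 -c "
from h import *
mz(4); bar(get_image('wrist'),(0,512,0,384))"
```

```text
Mz 0.468 0.014
t 17.82 pos [523.3 -32.9 162.3] yaw 103.1 z [-0.001 -0.001 -1.   ] q6 -18.0 M [-0.723  0.727  0.448] F [-2.7 -3.3  3.3] w 13.6 g 30.4
bar n 1631 mean [521.4 -25.8 188.7] rect [522.6 -31.2] 13.9 62.7 yaw deg 104.8
brass n 4043 [523.2 -32.1] 39.6 154.96932686332082
```

0.47 N m with the slope of the burr spring: firm and unforced. Backing off 68.7° (1.199 rad) to yaw 171.8°.

>>> servo_tool:
  deltas:
    - [[0,0,0],[0,0,-0.12]]
    - [[0,0,0],[0,0,-0.24]]
    - [[0,0,0],[0,0,-0.36]]
    - [[0,0,0],[0,0,-0.48]]
    - [[0,0,0],[0,0,-0.6]]

```text
t: 18.28
ee_pos: [523.3, -32.9, 162.4]
orientation: [-1.132, -2.929, 0.001]
ft_force: [-3.3, -4.0, 3.2]
width: 13.4
grasp_force: 30.3
```

>>> servo_tool:
  deltas:
    - [[0,0,0],[0,0,-0.12]]
    - [[0,0,0],[0,0,-0.24]]
    - [[0,0,0],[0,0,-0.36]]
    - [[0,0,0],[0,0,-0.48]]
    - [[0,0,0],[0,0,-0.599]]

```text
t: 18.7
ee_pos: [523.4, -32.9, 162.3]
orientation: [-0.216, -3.133, 0.001]
ft_force: [-4.9, -4.5, 4.6]
width: 13.8
grasp_force: 30.0
```

>>> servo_tool:
  deltas:
    - [[0,0,0],[0,0,0]]
    - [[0,0,0],[0,0,0]]
    - [[0,0,0],[0,0,0]]
    - [[0,0,0],[0,0,0]]

```text
t: 19.03
ee_pos: [523.4, -32.9, 162.4]
orientation: [-0.226, -3.133, 0.001]
ft_force: [-4.1, -4.3, 2.9]
width: 13.8
grasp_force: 30.0
```

>>> servo_tool:
  deltas:
    - [[0,0,0],[0,0,0]]
    - [[0,0,0],[0,0,0]]
    - [[0,0,0],[0,0,0]]
    - [[0,0,0],[0,0,0]]
    - [[0,0,0],[0,0,0]]
  grip: -1

```text
t: 19.45
ee_pos: [524.1, -32.4, 162.4]
orientation: [0.226, 3.133, 0.0]
ft_force: [0.9, -0.0, 0.1]
width: 43.2
grasp_force: 0.0
```

>>> servo_tool:
  deltas:
    - [[0,0,0],[0,0,0]]
    - [[0,0,0],[0,0,0]]
    - [[0,0,0],[0,0,0]]
    - [[0,0,0],[0,0,0]]
    - [[0,0,0],[0,0,0]]

```text
t: 19.87
ee_pos: [523.9, -32.5, 162.4]
orientation: [0.226, 3.133, 0.0]
ft_force: [-0.3, -0.1, 0.1]
width: 76.6
grasp_force: 0.0
```

>>> servo_tool:
  deltas:
    - [[0,0,-20],[0,0,0]]
    - [[0,0,-45],[0,0,0]]
    - [[0,0,-75],[0,0,0]]
    - [[0,0,-100],[0,0,0]]
    - [[0,0,-120],[0,0,0]]

```text
t: 20.28
ee_pos: [524.3, -32.6, 284.6]
orientation: [0.226, 3.132, -0.0]
ft_force: [0.3, -0.4, 0.1]
width: 87.7
grasp_force: 0.0
```

>>> servo_tool:
  deltas:
    - [[0,0,0],[0,0,0]]
    - [[0,0,0],[0,0,0]]
    - [[0,0,0],[0,0,0]]

```text
t: 20.53
ee_pos: [523.2, -32.5, 281.4]
orientation: [-0.226, -3.132, -0.0]
ft_force: [-0.6, -0.6, -0.1]
width: 87.5
grasp_force: 0.0
```

```bash
python3 -c "
from h import *
tool(); w=get_image('wrist'); bar(w,(0,512,0,384)); cv2.imwrite('pics/end.png',w['frame'])"
```

```text
t 20.53 pos [523.2 -32.5 281.4] yaw 171.7 z [-0.001  0.    -1.   ] q6 -86.6 M [-0.005 -0.023  0.006] F [-0.6 -0.6 -0.1] w 87.5 g 0.0
bar n 639 mean [517.2 -31.1 188.5] rect [521.1 -31.7] 13.2 60.9 yaw deg 171.5
brass n 2075 [522.8 -31.5] 39.4 154.923869793186
```

View pics/end.png

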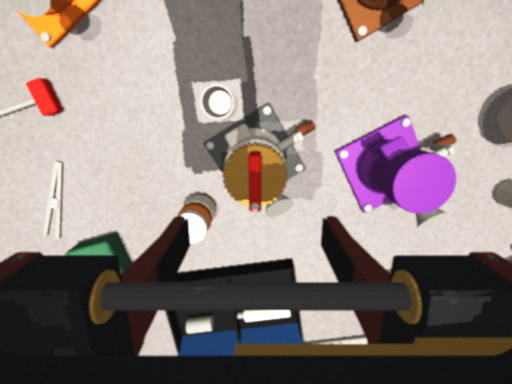

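The ring's red bar at (255,180) sits at yaw 171.5°, three clicks (60°) back from click zero. The gripper is clear, and the cup (218,100) and jar (195,220) still stand in place.

```bash
python3 -c "
from h import *
print(close_job())"
```

```text
the job is handed in; nothing more can be done
None
```

The mill is set and handed in: the burrs touched at the sixth click and were pressed to about 0.47 N m, then the ring was backed off three clicks and released. I pressed and backed off twice, because the first press may have reached only about 0.34 N m.

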